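# Hang the blue parts pail on the bench hook

### The job

Swing the blue pail's wire handle up from lying flat to upright while the pail still stands on the bench, then carry the pail by that handle to the orange two-pronged hook stand and hang it there, the handle's wire resting in the dips of both prongs and the pail hanging upright and still, and let go. Leave the yellow pail standing where it is.

Things in the scene. Friction and masses are not known exactly. Their poses are not given: they have to be found in the camera images.
- blue_pail: Blue pail of brass spacers, 0.4-0.7 kg, 72 mm tall, 92 mm wide at foot, 100 at rim. Origin: centre of its underside, z up. Its wire bail is hinged on ears at the pail's ±y sides, axis along y, 62 mm up. At first it lies level, pointing to the pail's -x side, towards the robot within 25 deg. It swings freely 180 deg; let go, it falls. Pushed in along the bail, the pail tips; a slight pull is safe.
- blue_pail_grip (a point): Centre of the white sleeve in mid-bail, 105 mm from the hinge axis: 62 mm above the bench at the start, 167 mm above the pail's underside when upright. Sleeve 12 mm thick, 40 long, parallel to the pail's y; it turns freely on the wire, so fingers closed across it from above can stay vertical while the bail swings. Bare 5 mm wire runs straight on to 52 mm either side of the centre.
- hook_seat (a point): Goal for the sleeve centre: midway between the dips of the orange prongs of the fixed stand, 205 mm up. z up, y across the prongs; they point to -x, roughly at the robot (within 20 deg). Prongs: 8 mm bars 76 mm apart, fingers fit between. Tips 26 mm in front (-x), tops 223 mm high; behind, they rise to a crossbar and post 100 mm back (+x), 230 mm high. Wire goes over the tips from -x, then down.
- yellow_pail: Bystander: yellow pail of white spacers, otherwise the same size and shape, with the same bail lying flat. Origin: centre of its underside. Not to be moved.
Things that resemble listed ones, but are neither listed nor needed, are in the scene too. Of the things like the part that bears hook_seat, leave any that is black or red; of the rest the larger one is meant.

How it is judged:
By the outcome, as a careful person would: the job done as asked, in the order asked, and still so for the second after the job is handed in, with the robot touching nothing.
It also fails if it takes over 67 s, if anything falls off the work surface, if the arm or the gripper's body presses on something with over 40 N, if the wrist force passes 120 N, or if a joint passes its speed limit or range.

### The arm

A 6-joint arm with a two-finger parallel gripper is mounted at the origin on the work surface. World frame = base frame: x ahead of the robot, y to its left, z up, the work surface at z = 0. Lengths are in mm, angles in rad, forces in N, time in s.
With the tool pointing down it reaches from about 350 to 725 mm from the base axis. Payload 6 kg.
Tool frame: the origin (TCP) lies midway between the tips of the shut fingers; the grasp point (between the pads) lies 19 mm behind it; z points along the fingers, y is the direction in which the jaws open and shut (so a half turn about z gives the same grasp; the last joint's range is limited). The gripper opens to 85 mm and grips with 20 to 120 N. Pads are 22 mm wide; open, the fingers measure 114 mm over their backs; the gripper's body (76 mm by 85 mm) begins 54 mm behind the grasp point. The pads swing forward as they close: fully open they stand 13 mm farther back than shut.
Start: joints at [1.501, 0.04, 0.085, 0, -1.615, -0.334], TCP at [235.721, 551.729, 194.761] pointing down, gripper open.
Joint ranges: [-2.56, 2.56], [-1.29, 2.01], [-1.08, 1.49], [-3.29, 1.98], [-2.81, -0.18], [-2.99, 2.99]. Speed limits (rad/s): [2.57, 2.57, 3.01, 3.14, 3.14, 3.14].

### API

Orientations are given as [roll, pitch, yaw] about the fixed x, y, z axes, in that order (R = Rz(yaw) Ry(pitch) Rx(roll)).
In Python, from plant import env, eyes, order gives the robot as it stands.
- The arm moves only by the shell command python3 -m pendant 'ROWS'. ROWS is JSON, a list that holds one entry, the list of rows, each a list of 5 numbers: the shift along the tool's x, y, z in m, then the turn about the tool's z in rad, then the finger opening in m, from 0 to 0.0854. A call has 1 to 20 rows; each row is the pose to reach, as a shift and turn from the pose commanded when the call began, along the tool's axes at that moment; what a row does not reach only later rows make up. A row lasts 1/8 s, in which the tool goes at most 62.5 mm and 10.7 degrees, less where a joint would pass 70% of its speed; a pose out of reach is approached as far as the arm can. A call with a gripper value outside its range is refused whole. The fingers move at their own pace and stop on an object; the grip force is fixed at half the most. Time passes only in rows, so rows that repeat a pose let the fingers close. It gives the time, the measured TCP pose, the force and the opening at its end, in the units of the state.
- env.observe(): the state, without advancing time (a new reading comes with each control period).
- eyes.read_camera(name): name is "scene" or "top"; returns a dict with "image" (420x560x3 uint8, red, green, blue), "intrinsics" (3x3 intrinsics, pixels), "k1" (the pictures are not rectified: a ray, as slopes to the right and down, at radius r is drawn at 1 + k1 r^2 times it, then the intrinsics apply), "world_to_cam" (4x4, takes a point from world to camera coordinates). Camera axes: x right, y up, looking along -z (the intrinsics and any distortion apply to the point x, -y, -z); pixel columns grow to the right and rows downward; lengths in mm; the calibration is good to about 2 mm. A picture is of the moment at which its call begins. There is no depth.
- order.job_done(): hands the job in, once; it reports no verdict.
The state is a dict: "time_s": time; "qpos": joint angles; "joint_velocities": joint speeds; "effort": joint torques, N m; "tool_pos": TCP position; "ee_rot": TCP orientation; "ft_force": force on the tool from outside, world axes, zero at the start; "torque": the same for the moment, N m; "finger_gap": finger opening in mm.
Only numpy, scipy, OpenCV 4.12 (cv2) and the standard library are available. Lean on these libraries where they do the work, as an engineer would, in place of code of your own. Each camera call takes 0.05 s, during which the arm holds its last target.

## Working session

There is one attempt and no reset: what is moved stays moved. The work goes in short steps, Python scripts to look and compute and a shell command to move; the robot and the scene stay as the last step left them, time stands still between calls to the robot, and variables do not carry over. Pictures are saved under pics/ and viewed, and the job is handed in when it is done.

```bash
ls; mkdir -p pics; python3 - <<'E'
from plant import env, eyes, order
import cv2
print(env.observe())
for n in("scene","top"):
    c=eyes.read_camera(n); cv2.imwrite(f"pics/{n}0.png",c["image"][:,:,::-1]); print(c["intrinsics"],c["k1"],c["world_to_cam"])
E
```

```text
pics
{'time_s': 0.0, 'qpos': array([ 1.50066485e+00,  4.08092587e-02,  8.37913982e-02, -4.70350645e-04,
       -1.61551613e+00, -3.33674822e-01]), 'joint_velocities': array([-1.06341773e-05, -3.02267061e-04, -6.36460447e-04, -1.18818717e-04,
        7.33361348e-04, -5.72992222e-04]), 'effort': array([-3.82611711e-05, -3.68204784e+01,  3.47401929e+01,  6.93193585e+00,
       -5.59337757e-03, -8.72485828e-06]), 'tool_pos': array([235.53726856, 551.39414845, 193.76838764]), 'ee_rot': array([ 3.13979693e+00, -1.25115310e-04, -4.03785572e-01]), 'ft_force': array([0.19214885, 0.01278363, 0.35195119]), 'torque': array([-0.0093259 ,  0.08682448,  0.01351933]), 'finger_gap': 85.69606915361643}
[[538.80643438   0.         280.78852294]
 [  0.         538.80643438 199.66147301]
 [  0.           0.           1.        ]] -0.07364764542502192 [[-2.05900304e-01  9.78566993e-01  3.42121808e-03  6.73758176e+01]
 [-8.22732464e-01 -1.75001944e-01  5.40819390e-01  3.21417036e+02]
 [ 5.29826724e-01  1.08540130e-01  8.41131787e-01 -1.99788546e+03]
 [ 0.00000000e+00  0.00000000e+00  0.00000000e+00  1.00000000e+00]]
[[380.58442477   0.         275.94542149]
 [  0.         380.58442477 211.93676657]
 [  0.           0.           1.        ]] -0.03873763611168896 [[ 1.69197564e-02 -9.99777844e-01 -1.25692178e-02  3.00059213e+01]
 [ 9.85035324e-01  1.45111363e-02  1.71740612e-01 -5.12994765e+02]
 [-1.71520065e-01 -1.52869329e-02  9.85062017e-01 -1.14939062e+03]
 [ 0.00000000e+00  0.00000000e+00  0.00000000e+00  1.00000000e+00]]
```

View pics/scene0.png

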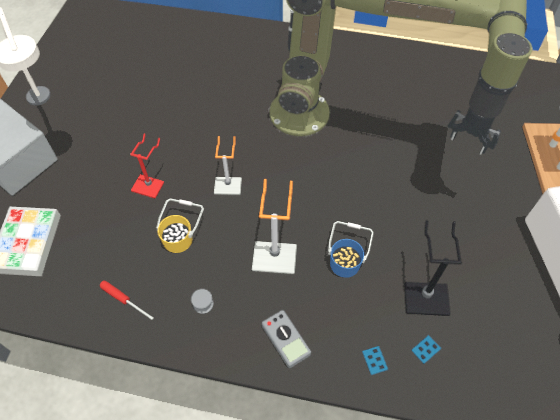

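View pics/top0.png

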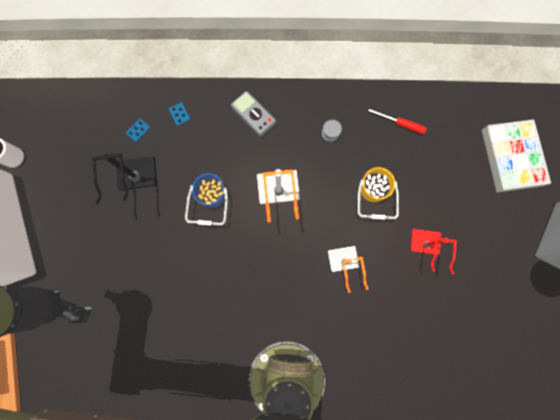

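Candidate stands are: large orange at scene (275,215) / top (280,185), small orange at scene (226,155) / top (355,265), red at scene (147,160), and black at scene (440,260). The large orange one is meant, since it's the larger of those that aren't black or red. The blue pail is at scene (347,258) / top (209,190). I'll check both in a crop.

```bash
python3 - <<'E'
import cv2, numpy as np
s=cv2.imread("pics/scene0.png"); t=cv2.imread("pics/top0.png")
a=cv2.resize(s[165:285,235:385],None,fx=4,fy=4,interpolation=cv2.INTER_CUBIC)
b=cv2.resize(t[155:245,175:315],None,fx=5,fy=5,interpolation=cv2.INTER_CUBIC)
cv2.imwrite("pics/cs0.png",a); cv2.imwrite("pics/ct0.png",b)
E
```

```text
(no output)
```

View pics/cs0.png

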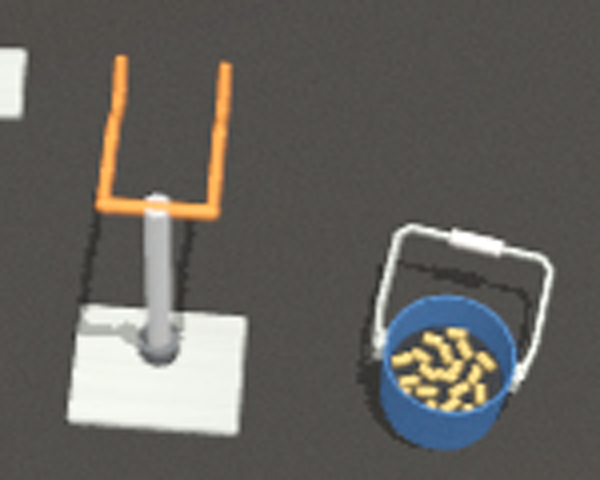

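View pics/ct0.png

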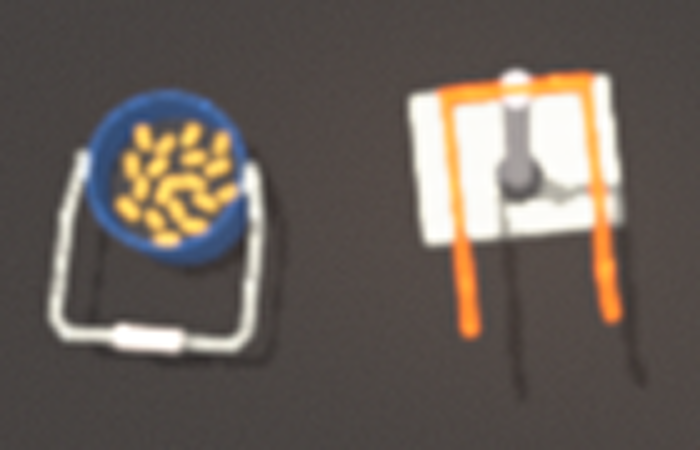

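The crops confirm it: the blue pail has brass spacers and its sleeve is at crop (477,242) / (150,338). The large orange fork's tips are at scene crop (120,58) and (226,66), and top crop (470,333) and (612,317).

```bash
cat > h.py <<'E'
import cv2, numpy as np
from plant import env, eyes, order
def ray(c,p):
    K=c["intrinsics"]; u=np.array([(p[0]-K[0,2])/K[0,0],(p[1]-K[1,2])/K[1,1]]); 
    x=u.copy()
    for _ in range(30): x=u/(1+c["k1"]*(x@x))
    M=c["world_to_cam"]; R=M[:3,:3]; o=-R.T@M[:3,3]; d=R.T@np.array([x[0],-x[1],-1]); return o,d/np.linalg.norm(d)
def plane(c,p,z):
    o,d=ray(c,p); return o+d*(z-o[2])/d[2]
def tri(cs,ps,ct,pt):
    o1,d1=ray(cs,ps);o2,d2=ray(ct,pt)
    A=np.stack([d1,-d2],1); s=np.linalg.lstsq(A,o2-o1,rcond=None)[0]
    a=o1+s[0]*d1;b=o2+s[1]*d2
    return (a+b)/2,np.linalg.norm(a-b)
E
python3 - <<'E'
from h import *
np.set_printoptions(precision=1,suppress=True)
cs=eyes.read_camera("scene");ct=eyes.read_camera("top")
S=lambda x,y:(235+(x+.5)/4-.5,165+(y+.5)/4-.5)
T=lambda x,y:(175+(x+.5)/5-.5,155+(y+.5)/5-.5)
for n,a,b,z in [("sl mid",(477,242),(149.5,338),62),("sl -y",(452,237),(184,343),62),("sl +y",(502,247),(115,333),62),
 ("tip+y",(226,66),(470,333),219),("tip-y",(120,58),(612,317),219),("cb+y",(215,212),(445,95),226),("cb-y",(103,203),(590,80),226),("corner+y",(548,263),(60,328),62),("corner-y",(404,232),(245,340),62),("ear-y",(378,350),(253,175),62),("ear+y",(522,378),(82,165),62)]:
    print(n,*tri(cs,S(*a),ct,T(*b)),plane(cs,S(*a),z),plane(ct,T(*b),z))
# rim/pail ellipse
for n,c in(("s",cs),("t",ct)):
    hsv=cv2.cvtColor(c["image"],cv2.COLOR_RGB2HSV)
    m=cv2.inRange(hsv,(0,0,175),(180,60,255)); 
    k,l,st,ce=cv2.connectedComponentsWithStats(m)
    for i in range(1,k):
        if 15<st[i,4]<400: print(n,st[i],ce[i])
E
```

```text
sl mid [473.4 259.6  63.7] 4.104417389328915 [471.7 261.7  62. ] [474.  257.9  62. ]
sl -y [471.  239.4  60.1] 5.448597880009298 [471.3 242.   62. ] [471.2 236.4  62. ]
sl +y [475.8 279.7  67.3] 2.714933864541327 [472.1 281.3  62. ] [476.8 279.5  62. ]
tip+y [456.7  55.9 218.2] 2.6043382476806483 [457.   57.2 219. ] [456.8  54.5 219. ]
tip-y [466.4 -20.3 219.3] 1.3271749956456862 [466.1 -19.6 219. ] [466.5 -20.9 219. ]
cb+y [584.8  72.6 227.2] 4.4242331853149555 [583.8  74.6 226. ] [585.5  70.5 226. ]
cb-y [594.   -5.1 227.7] 5.30980983638427 [592.8  -2.8 226. ] [595.   -7.8 226. ]
corner+y [479.1 316.1  61.2] 3.9119566985068985 [478.9 317.9  62. ] [479.4 313.9  62. ]
corner-y [473.6 202.   59. ] 5.796124250861514 [474.5 204.8  62. ] [473.7 198.7  62. ]
ear-y [578.6 199.9  58.4] 2.9535840844118457 [580.1 201.4  62. ] [578.1 197.9  62. ]
ear+y [582.4 308.1  63. ] 4.736456740063534 [581.1 310.5  62. ] [583.1 306.   62. ]
s [283   0   9  22 139] [285.9  11.5]
s [334  27 153  24 235] [410.3  38. ]
s [319  97   5   5  16] [321.1  98.4]
s [312 125   7   6  29] [314.6 127.1]
s [157 199  47  37 203] [182.1 211.5]
s [328 221  45  40 203] [350.9 234.6]
s [163 223  25  19 165] [176.8 231.2]
s [163 235  10   6  33] [167.4 237.4]
s [192 290  19  17 263] [201.  298.1]
s [126 300  27  19  73] [139. 309.]
s [280 327   8  11  26] [283.5 331.6]
t [251 109   8   8  22] [254.5 112.5]
t [369 109  28  12  64] [382.4 114.7]
t [324 121  16  15 186] [331.9 128. ]
t [  0 138  22  29 398] [  9.7 154.7]
t [294 170   5  29  84] [296.  183.1]
t [257 173   9  31 182] [260.8 188.4]
t [366 174  24  24 301] [376.6 184.9]
t [358 180  41  39 263] [377.6 205.6]
t [185 185  42  40 263] [205.8 210.9]
t [346 260  13  10  84] [351.9 264.6]
t [259 353  10  10  67] [263.6 357.7]
t [259 403   4   7  23] [260.4 406.2]
```

```bash
cat >> h.py <<'E'
def rel(tgt,yaw=None,base=None):
    s=env.observe(); p=s["tool_pos"] if base is None else np.array(base); y0=s["ee_rot"][2]
    d=np.array(tgt)-p; c,n=np.cos(y0),np.sin(y0)
    print("shift",np.round([c*d[0]+n*d[1],n*d[0]-c*d[1],-d[2]],1),"turn",None if yaw is None else round(y0-yaw,3))
E
python3 - <<'E'
from h import *
b=[235.7,551.7,194.8]
rel([235.7,551.7,314.8],base=b)
rel([473.5,259.5,314.8],-1.616,base=b)
rel([473.5,259.5,140],-1.616,base=b)
E
```

```text
shift [   0.   -0. -120.] turn None
shift [ 333.5  175.3 -120. ] turn 1.212
shift [333.5 175.3  54.8] turn 1.212
```

```bash
python3 -m pendant '[[[0,0,-0.06,0,0.045],[0,0,-0.12,0,0.045],[0.04,0.021,-0.12,0.15,0.045],[0.08,0.042,-0.12,0.3,0.045],[0.12,0.063,-0.12,0.45,0.045],[0.16,0.084,-0.12,0.6,0.045],[0.20,0.105,-0.12,0.75,0.045],[0.24,0.126,-0.12,0.9,0.045],[0.28,0.147,-0.12,1.05,0.045],[0.31,0.163,-0.12,1.15,0.045],[0.3335,0.1753,-0.12,1.212,0.045],[0.3335,0.1753,-0.07,1.212,0.045],[0.3335,0.1753,-0.02,1.212,0.045],[0.3335,0.1753,0.03,1.212,0.045],[0.3335,0.1753,0.055,1.212,0.045],[0.3335,0.1753,0.055,1.212,0.045],[0.3335,0.1753,0.055,1.212,0.045]]]'
python3 - <<'E'
from h import *
s=env.observe();print(s["tool_pos"],s["ee_rot"],s["finger_gap"])
for n,a in(("scene",(300,160,420,290)),("top",(150,140,290,260))):
    c=eyes.read_camera(n); i=c["image"][a[1]:a[3],a[0]:a[2],::-1]; cv2.imwrite(f"pics/{n}1.png",cv2.resize(i,None,fx=4.5,fy=4.5,interpolation=cv2.INTER_CUBIC))
E
```

```text
time_s: 2.33
tool_pos: [474.2, 259.8, 141.5]
ee_rot: [-3.14, 0.001, -1.616]
ft_force: [0.6, 0.1, 0.6]
finger_gap: 45.0
[474.16880226 259.79180442 141.53675257] [-3.13973268e+00  9.57488204e-04 -1.61572029e+00] 44.9865767493641
```

View pics/scene1.png

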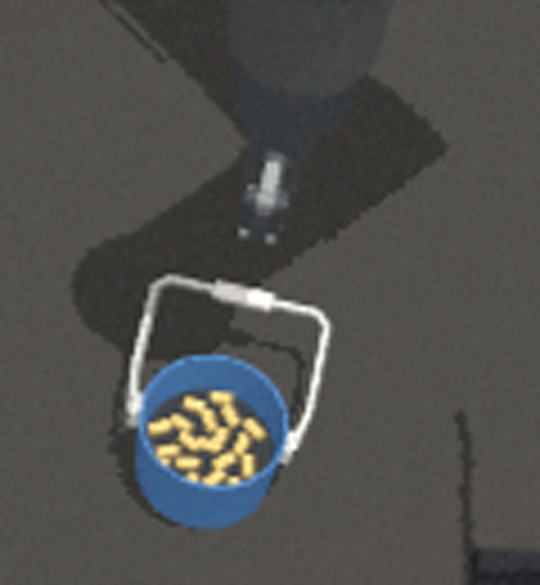

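View pics/top1.png

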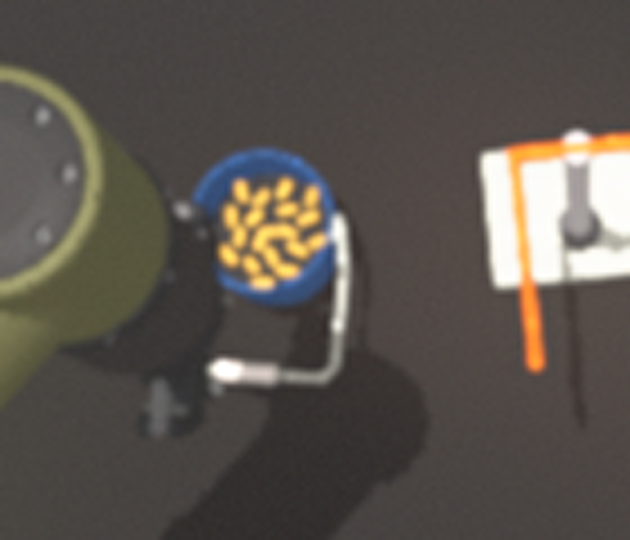

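Scene crop: the sleeve is at (245,294) and the pail hasn't moved; the finger tips at (258,238) are above it. In the top view the arm hides half the sleeve. I'll descend partway and recheck the alignment.

```bash
python3 -m pendant '[[[0,0,0.03,0,0.045],[0,0,0.06,0,0.045],[0,0,0.06,0,0.045],[0,0,0.06,0,0.045]]]'
python3 - <<'E'
from h import *
for n,a in(("scene",(320,190,390,260)),):
    c=eyes.read_camera(n); i=c["image"][a[1]:a[3],a[0]:a[2],::-1]; i=cv2.resize(i,None,fx=8,fy=8,interpolation=cv2.INTER_CUBIC)
    s=env.observe();p=s["tool_pos"];print(p)
    def proj(P):
        q=c["world_to_cam"][:3]@np.append(P,1); u=np.array([q[0],-q[1]])/-q[2]; u=u*(1+c["k1"]*u@u); K=c["intrinsics"]; return (K[:2,:2]@u+K[:2,2])
    for P in (p,p+[22,0,0],p-[22,0,0],[474,259.5,62]):
        v=(proj(P)-a[:2]+.5)*8; cv2.circle(i,tuple(int(x) for x in v),4,(0,0,255),1)
    cv2.imwrite(f"pics/{n}2.png",i)
E
```

```text
time_s: 2.92
tool_pos: [474.5, 260.0, 82.0]
ee_rot: [-3.139, 0.001, -1.616]
ft_force: [-0.3, -0.7, 0.3]
finger_gap: 45.2
[474.52427902 260.1454958   82.16934854]
```

View pics/scene2.png

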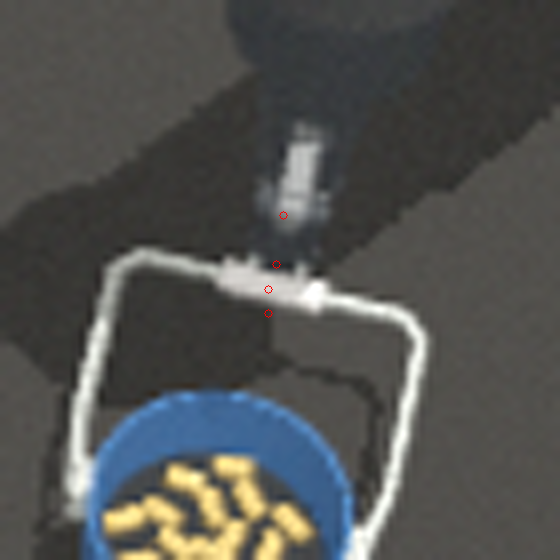

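The finger tip shows at (277,268), not at the (268,303) I expected for the near finger. I'll take a brightened look before descending.

```bash
python3 - <<'E'
from h import *
o=[]
for n,a in(("scene",(325,170,385,245)),("top",(165,185,225,260))):
    c=eyes.read_camera(n); i=c["image"][a[1]:a[3],a[0]:a[2],::-1]; i=cv2.resize(i,None,fx=6.6,fy=6.6,interpolation=cv2.INTER_CUBIC)
    i=(255*(i/255.)**0.4).astype(np.uint8)
    p=env.observe()["tool_pos"]
    def proj(P):
        q=c["world_to_cam"][:3]@np.append(P,1); u=np.array([q[0],-q[1]])/-q[2]; u=u*(1+c["k1"]*u@u); K=c["intrinsics"]; return (K[:2,:2]@u+K[:2,2])
    for k,P in enumerate((p+[22,0,0],p-[22,0,0],p)):
        v=(proj(P)-a[:2]+.5)*6.6; cv2.circle(i,tuple(int(x) for x in v),3,[(0,0,255),(0,255,0),(255,0,0)][k],-1)
    o.append(i)
cv2.imwrite("pics/b3.png",np.hstack(o))
E
```

```text
(no output)
```

View pics/b3.png

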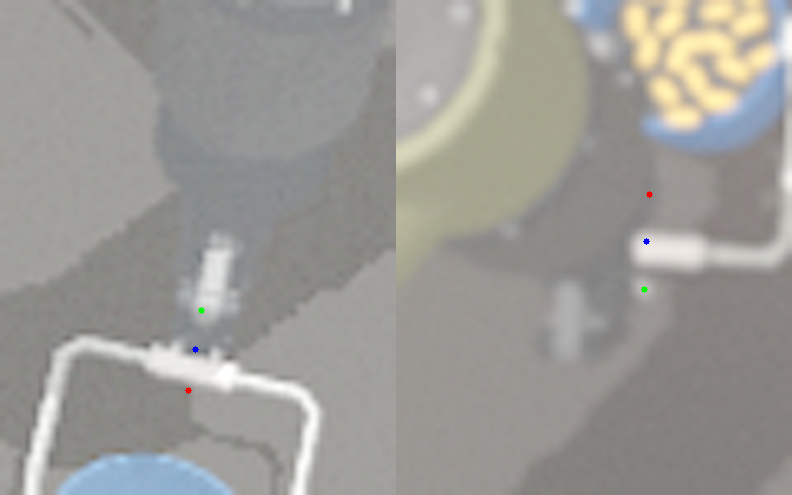

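```bash
python3 - <<'E'
from h import *
o=[]
for n,a in(("scene",(435,80,510,170)),("top",(40,275,115,365))):
    c=eyes.read_camera(n); i=cv2.imread(f"pics/{n}0.png")[a[1]:a[3],a[0]:a[2]]; i=cv2.resize(i,None,fx=5.2,fy=5.2,interpolation=cv2.INTER_CUBIC)
    i=(255*(i/255.)**0.4).astype(np.uint8)
    p=np.array([235.5,551.4,193.8]); y=np.array([np.sin(-.404),-np.cos(-.404),0])*42.5
    def proj(P):
        q=c["world_to_cam"][:3]@np.append(P,1); u=np.array([q[0],-q[1]])/-q[2]; u=u*(1+c["k1"]*u@u); K=c["intrinsics"]; return (K[:2,:2]@u+K[:2,2])
    for k,P in enumerate((p+y+[0,0,13],p-y+[0,0,13],p)):
        v=(proj(P)-a[:2]+.5)*5.2; cv2.circle(i,tuple(int(x) for x in v),3,[(0,0,255),(0,255,0),(255,0,0)][k],-1)
    o.append(i)
cv2.imwrite("pics/b4.png",np.hstack(o))
E
```

```text
(no output)
```

View pics/b4.png

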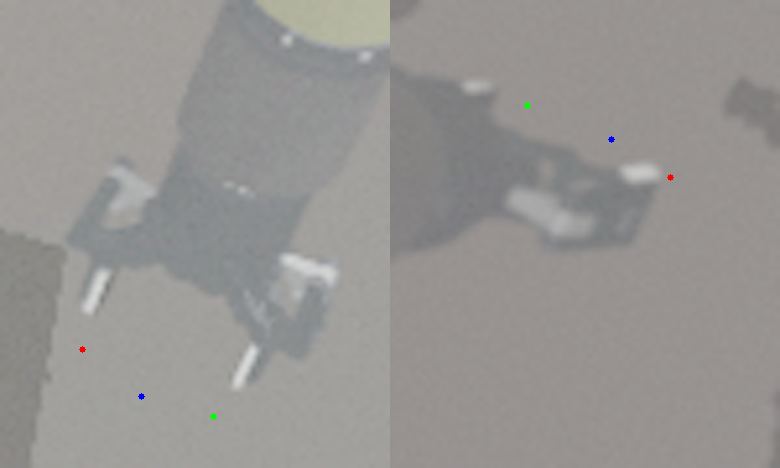

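```bash
python3 - <<'E'
from h import *
np.set_printoptions(precision=1,suppress=True)
cs=eyes.read_camera("scene");ct=eyes.read_camera("top")
S=lambda x,y:(435+(x+.5)/5.2-.5,80+(y+.5)/5.2-.5)
T=lambda x,y:(40+(x-390+.5)/5.2-.5,275+(y+.5)/5.2-.5)
# scene left = -y side -> top right blob
print(tri(cs,S(88,310),ct,T(655,178)),tri(cs,S(240,385),ct,T(490,92)))
print(tri(cs,S(102,275),ct,T(625,175)))
E
```

```text
(array([220.3, 504.5, 242.3]), np.float64(4.08318177898232)) (array([259.3, 592.1, 243.8]), np.float64(5.600886476314952))
(array([224.2, 502.5, 277.6]), np.float64(5.611574321762688))
```

By triangulation, the open tips were about 48 mm above the stated TCP height instead of 13. I'll shut the fingers here, clear above the sleeve, to find the real tip location.

```bash
python3 -m pendant '[[[0,0,0,0,0],[0,0,0,0,0],[0,0,0,0,0],[0,0,0,0,0],[0,0,0,0,0]]]'
python3 - <<'E'
from h import *
o=[]
for n,a in(("scene",(325,170,385,245)),("top",(165,185,225,260))):
    c=eyes.read_camera(n); i=c["image"][a[1]:a[3],a[0]:a[2],::-1]; i=cv2.resize(i,None,fx=6.6,fy=6.6,interpolation=cv2.INTER_CUBIC)
    i=(255*(i/255.)**0.4).astype(np.uint8)
    p=env.observe()["tool_pos"]
    def proj(P):
        q=c["world_to_cam"][:3]@np.append(P,1); u=np.array([q[0],-q[1]])/-q[2]; u=u*(1+c["k1"]*u@u); K=c["intrinsics"]; return (K[:2,:2]@u+K[:2,2])
    for k,P in enumerate((p+[0,0,-0],p+[0,0,20],p+[0,0,40])):
        v=(proj(P)-a[:2]+.5)*6.6; cv2.circle(i,tuple(int(x) for x in v),3,[(0,0,255),(0,255,0),(255,0,0)][k],-1)
    o.append(i)
cv2.imwrite("pics/b5.png",np.hstack(o))
E
```

```text
time_s: 3.9
tool_pos: [473.5, 259.5, 79.8]
ee_rot: [3.142, -0.0, -1.616]
ft_force: [0.4, 0.1, 0.0]
finger_gap: -0.2
```

View pics/b5.png

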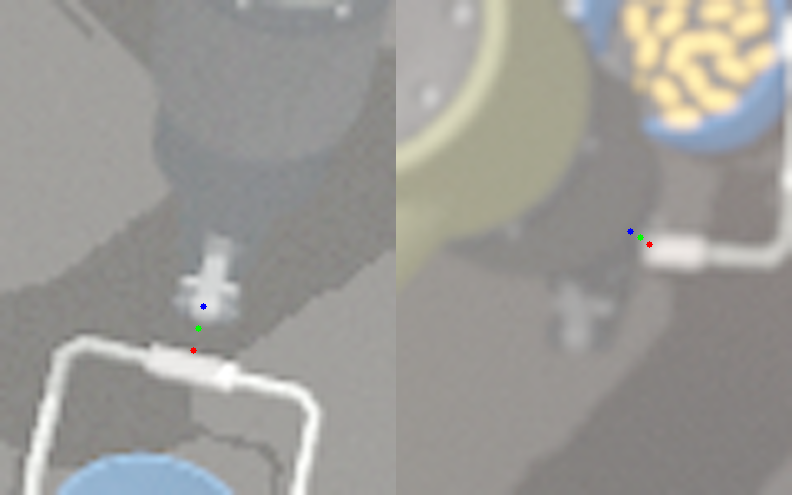

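The shut tips show at about (208,322), roughly 28 mm above the reported TCP. I'll descend open and judge the depth against the sleeve.

```bash
python3 -m pendant '[[[0,0,0,0,0.045],[0,0,0,0,0.045],[0,0,0,0,0.045],[0,0,0.015,0,0.045],[0,0,0.03,0,0.045],[0,0,0.037,0,0.045],[0,0,0.037,0,0.045]]]'
cat > look.py <<'E'
from h import *
import sys
def look(name,boxes,f,pts=[],g=0.4):
    o=[]
    for n,a in boxes:
        c=eyes.read_camera(n); i=c["image"][a[1]:a[3],a[0]:a[2],::-1]; i=cv2.resize(i,None,fx=f,fy=f,interpolation=cv2.INTER_CUBIC)
        i=(255*(i/255.)**g).astype(np.uint8)
        def proj(P):
            q=c["world_to_cam"][:3]@np.append(P,1); u=np.array([q[0],-q[1]])/-q[2]; u=u*(1+c["k1"]*u@u); K=c["intrinsics"]; return (K[:2,:2]@u+K[:2,2])
        for k,P in enumerate(pts):
            v=(proj(P)-a[:2]+.5)*f; cv2.circle(i,tuple(int(x) for x in v),3,[(0,0,255),(0,255,0),(255,0,0)][k%3],-1)
        o.append(i)
    cv2.imwrite(name,np.hstack(o))
E
python3 - <<'E'
from look import *
p=env.observe()["tool_pos"];print(p)
look("pics/b6.png",(("scene",(325,170,385,245)),("top",(165,185,225,260))),6.6,[p,p+[22,0,0],p-[22,0,0]])
E
```

```text
time_s: 4.88
tool_pos: [473.2, 259.0, 41.8]
ee_rot: [3.141, -0.001, -1.616]
ft_force: [0.6, 0.0, 0.9]
finger_gap: 45.1
[473.16744794 259.02163535  41.78320132]
```

View pics/b6.png

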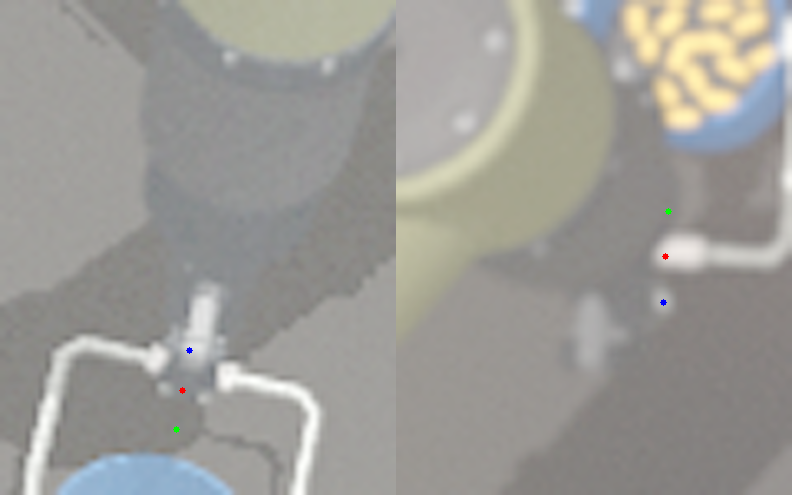

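The front finger covers the sleeve, but its tip at (193,395) suggests the real tip is still near z≈70. I'll go 20 mm lower, which is safe in either case, and compare again.

```bash
python3 -m pendant '[[[0,0,0.01,0,0.045],[0,0,0.02,0,0.045],[0,0,0.023,0,0.045],[0,0,0.023,0,0.045]]]'
python3 - <<'E'
from look import *
p=env.observe()["tool_pos"];print(p)
look("pics/b7.png",(("scene",(325,170,385,245)),("top",(165,185,225,260))),6.6,[p,p+[22,0,0],p-[22,0,0]])
E
```

```text
time_s: 5.48
tool_pos: [473.4, 259.3, 19.4]
ee_rot: [3.141, -0.001, -1.616]
ft_force: [-0.2, -0.0, 0.5]
finger_gap: 45.1
[473.4133538  259.29260309  19.44655915]
```

View pics/b7.png

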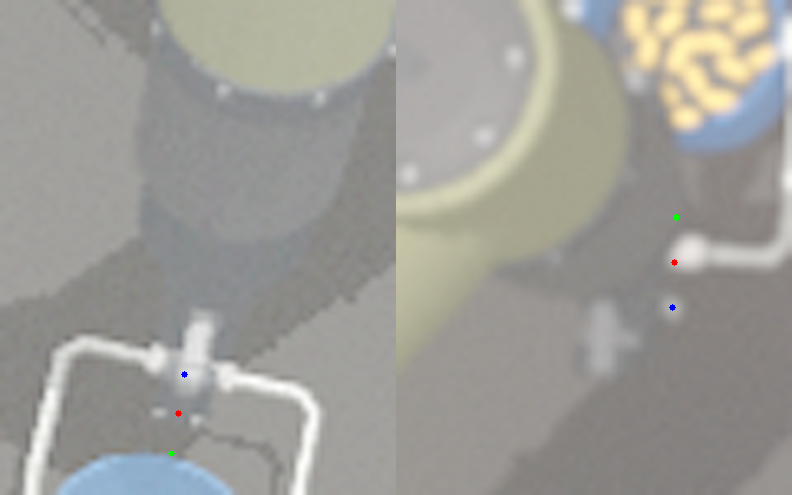

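The tip is now at (185,418), which puts it about z 50–55 and clearly below the sleeve line. I'll go another 6 mm down and close.

```bash
python3 -m pendant '[[[0,0,0.006,0,0.045],[0,0,0.006,0,0.03],[0,0,0.006,0,0.02],[0,0,0.006,0,0.012],[0,0,0.006,0,0.0],[0,0,0.006,0,0.0],[0,0,0.006,0,0.0]]]'
python3 - <<'E'
from look import *
p=env.observe()["tool_pos"];print(p)
look("pics/b8.png",(("scene",(315,190,385,280)),("top",(165,165,235,255))),5.5,[p])
E
```

```text
time_s: 6.45
tool_pos: [473.8, 259.4, 14.0]
ee_rot: [-3.141, -0.0, -1.616]
ft_force: [2.6, -1.0, 0.8]
finger_gap: 9.8
[473.80341525 259.42019712  14.01525444]
```

View pics/b8.png

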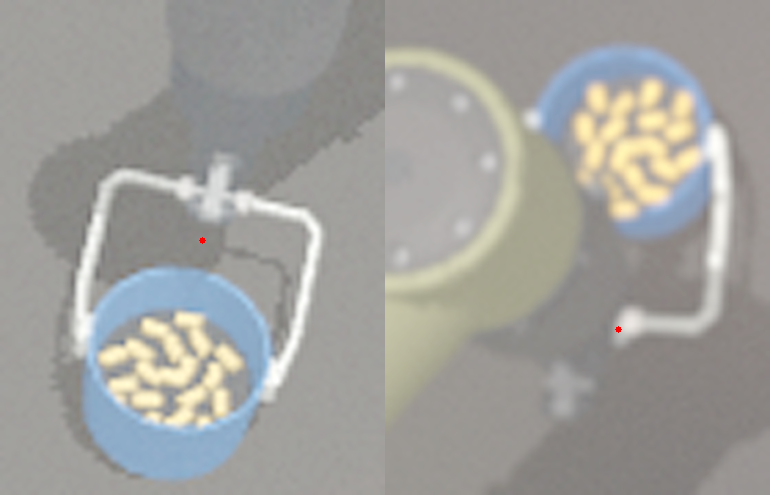

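Gripped: the gap is 9.8 mm, the fingers are across the sleeve at scene crop (215,195), and the pail hasn't moved. Next I swing the bail along a 105 mm arc with a 1 mm outward bias, to 45° first.

```bash
python3 -m pendant '[[[0,0.0005,-0.009,0,0],[0,-0.0006,-0.0184,0,0],[0,-0.0026,-0.0274,0,0],[0,-0.0054,-0.0363,0,0],[0,-0.0089,-0.0448,0,0],[0,-0.0132,-0.053,0,0],[0,-0.0182,-0.0608,0,0],[0,-0.0238,-0.0681,0,0],[0,-0.030,-0.075,0,0],[0,-0.030,-0.075,0,0]]]'
python3 - <<'E'
from look import *
p=env.observe()["tool_pos"];print(p,env.observe()["torque"])
look("pics/b9.png",(("scene",(315,190,385,280)),("top",(165,165,235,255))),5.5,[p])
E
```

```text
time_s: 7.8
tool_pos: [504.3, 258.1, 89.6]
ee_rot: [-3.141, 0.0, -1.616]
ft_force: [-4.2, -2.1, 2.8]
finger_gap: 9.9
[504.27598049 258.11014801  89.57813478] [-0.78844526  1.10667551 -0.11731095]
```

View pics/b9.png

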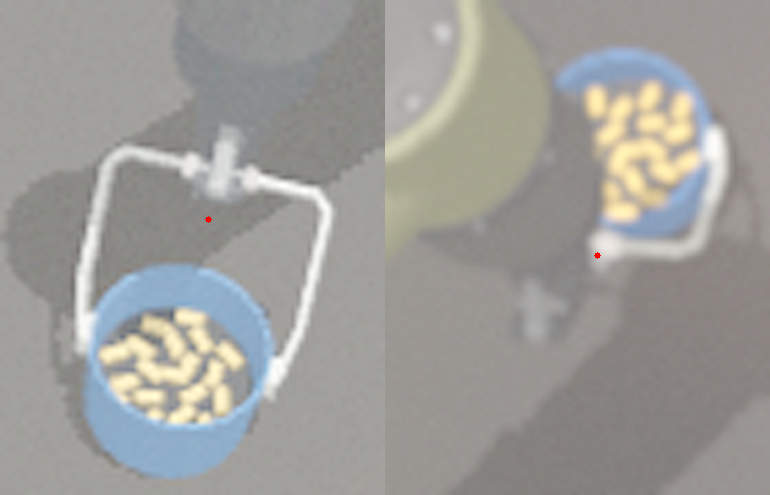

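The force of (-4.2, 0, +2.8) N shows a slight push inward along the bail. I'll back out radially by about 3 mm and recheck.

```bash
python3 -m pendant '[[[0,0.001,-0.001,0,0],[0,0.002,-0.002,0,0],[0,0.002,-0.002,0,0],[0,0.002,-0.002,0,0]]]'
python3 - <<'E'
from look import *
p=env.observe()["tool_pos"];print(p,env.observe()["ft_force"])
look("pics/b10.png",(("scene",(315,190,385,280)),("top",(165,165,235,255))),5.5,[p])
E
```

```text
time_s: 8.4
tool_pos: [501.5, 258.4, 90.6]
ee_rot: [-3.142, 0.0, -1.616]
ft_force: [2.0, 0.3, -2.2]
finger_gap: 9.8
[501.48056876 258.43153791  90.59958377] [ 1.97981284  0.34736942 -2.21895969]
```

View pics/b10.png

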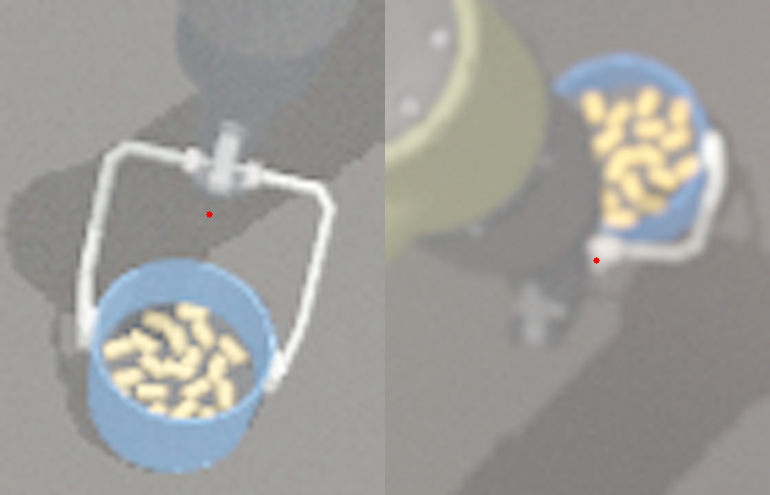

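Now it's a slight pull, and the pail slid about 5 mm toward the robot while staying upright. Continuing the arc.

```bash
python3 -m pendant '[[[0,-0.0073,-0.0069,0,0],[0,-0.0149,-0.0123,0,0],[0,-0.0228,-0.017,0,0],[0,-0.0312,-0.021,0,0],[0,-0.0312,-0.021,0,0]]]'
python3 - <<'E'
from look import *
p=env.observe()["tool_pos"];print(p,env.observe()["ft_force"])
look("pics/b11.png",(("scene",(315,190,385,280)),("top",(165,165,235,255))),5.5,[p])
E
```

```text
time_s: 9.12
tool_pos: [533.3, 256.7, 112.0]
ee_rot: [-3.141, -0.0, -1.617]
ft_force: [0.5, 0.1, -1.7]
finger_gap: 10.0
[533.34304433 256.69767353 112.0065319 ] [ 0.49830903  0.06141681 -1.66756576]
```

View pics/b11.png

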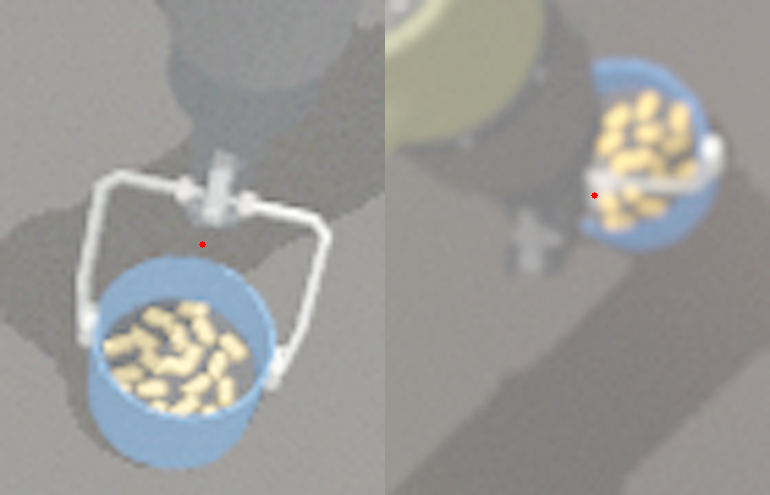

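```bash
python3 -m pendant '[[[0,-0.0086,-0.0032,0,0],[0,-0.0176,-0.0057,0,0],[0,-0.0266,-0.0073,0,0],[0,-0.0359,-0.0082,0,0],[0,-0.0405,-0.0083,0,0],[0,-0.0405,-0.0083,0,0],[0,-0.0405,-0.0083,0,0]]]'
python3 - <<'E'
from look import *
p=env.observe()["tool_pos"];print(p,env.observe()["ft_force"])
look("pics/b12.png",(("scene",(315,190,385,280)),("top",(165,165,235,255))),5.5,[p])
E
```

```text
time_s: 10.1
tool_pos: [572.9, 255.0, 119.8]
ee_rot: [3.141, -0.0, -1.616]
ft_force: [-0.3, -1.2, -5.7]
finger_gap: 9.4
[572.90226326 254.99219832 119.8181214 ] [-0.29634216 -1.18885446 -5.71275381]
```

View pics/b12.png

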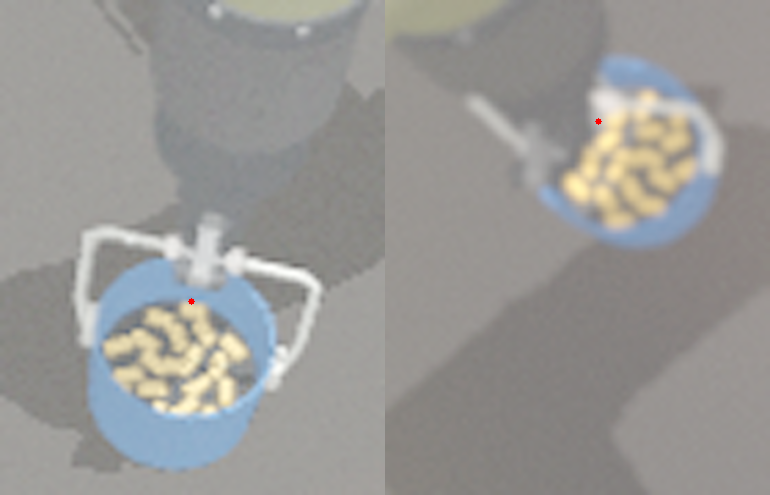

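Upright with the pail still standing: the bail is vertical over the ears and the pull is 5.7 N. Now lifting straight up.

```bash
python3 -m pendant '[[[0,0,-0.003,0,0],[0,0,-0.008,0,0],[0,0,-0.016,0,0],[0,0,-0.026,0,0],[0,0,-0.037,0,0],[0,0,-0.048,0,0],[0,0,-0.059,0,0],[0,0,-0.07,0,0],[0,0,-0.08,0,0],[0,0,-0.086,0,0],[0,0,-0.09,0,0],[0,0,-0.09,0,0],[0,0,-0.09,0,0]]]'
python3 - <<'E'
from look import *
s=env.observe();p=s["tool_pos"];print(p,s["ft_force"],s["torque"])
rel([425,140,p[2]],-1.53); rel([425,13,p[2]],-1.446)
look("pics/b13.png",(("scene",(315,180,385,270)),("top",(165,165,235,255))),5.5,[p])
E
```

```text
time_s: 11.82
tool_pos: [572.9, 255.0, 209.6]
ee_rot: [3.141, -0.001, -1.616]
ft_force: [0.1, -0.1, -6.2]
finger_gap: 9.9
[572.93940712 254.97690658 209.5729483 ] [ 0.12322661 -0.05199573 -6.24161111] [ 0.06608618  0.04079191 -0.01301863]
shift [121.5 142.6  -0. ] turn -0.086
shift [248.4 136.9  -0. ] turn -0.17
```

View pics/b13.png

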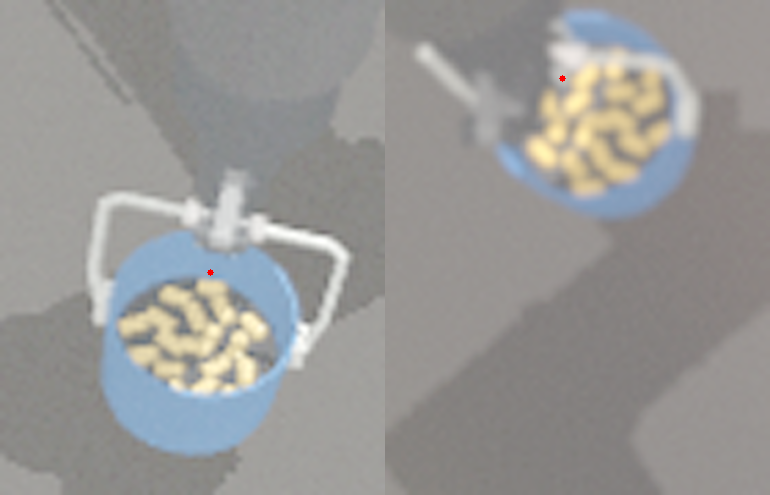

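The pail hangs freely at 6.2 N. Now moving in front of the hook.

```bash
python3 -m pendant '[[[0.003,0.003,0,0,0],[0.008,0.009,0,0,0],[0.015,0.017,0,-0.01,0],[0.023,0.027,0,-0.02,0],[0.032,0.038,0,-0.03,0],[0.041,0.049,0,-0.04,0],[0.051,0.060,0,-0.05,0],[0.061,0.072,0,-0.06,0],[0.072,0.084,0,-0.07,0],[0.083,0.096,0,-0.08,0],[0.094,0.107,0,-0.09,0],[0.106,0.116,0,-0.10,0],[0.118,0.124,0,-0.11,0],[0.131,0.130,0,-0.12,0],[0.144,0.134,0,-0.13,0],[0.156,0.136,0,-0.14,0],[0.166,0.137,0,-0.15,0],[0.174,0.137,0,-0.16,0],[0.180,0.137,0,-0.17,0],[0.182,0.137,0,-0.17,0]]]'
python3 - <<'E'
from look import *
s=env.observe();p=s["tool_pos"];print(p,s["ee_rot"])
rel([425,13,p[2]],-1.446)
E
```

```text
time_s: 14.42
tool_pos: [428.1, 79.0, 210.1]
ee_rot: [3.141, -0.0, -1.446]
ft_force: [-0.4, 1.0, -5.7]
finger_gap: 9.4
[428.14890314  79.01395816 210.06916496] [ 3.14147426e+00 -2.45233949e-04 -1.44606299e+00]
shift [65.1 11.3 -0. ] turn -0.0
```

```bash
python3 -m pendant '[[[0.003,0.001,0,0,0],[0.008,0.002,0,0,0],[0.015,0.004,0,0,0],[0.023,0.006,0,0,0],[0.032,0.008,0,0,0],[0.041,0.010,0,0,0],[0.049,0.011,0,0,0],[0.056,0.011,0,0,0],[0.061,0.011,0,0,0],[0.064,0.011,0,0,0],[0.065,0.011,0,0,0],[0.065,0.011,0,0,0],[0.065,0.011,0,0,0],[0.065,0.011,0,0,0]]]'
python3 - <<'E'
from look import *
s=env.observe();p=s["tool_pos"];print(p,s["ee_rot"])
look("pics/b14.png",(("scene",(235,150,315,250)),("top",(245,150,325,250))),4.9,[p+[0,0,47],[489,21,205]],0.6)
E
```

```text
time_s: 16.18
tool_pos: [425.2, 13.6, 210.1]
ee_rot: [3.142, -0.0, -1.446]
ft_force: [-0.2, -0.1, -5.1]
finger_gap: 9.8
[425.24974121  13.61720972 210.1147424 ] [ 3.14156453e+00 -5.48604176e-05 -1.44554753e+00]
```

View pics/b14.png

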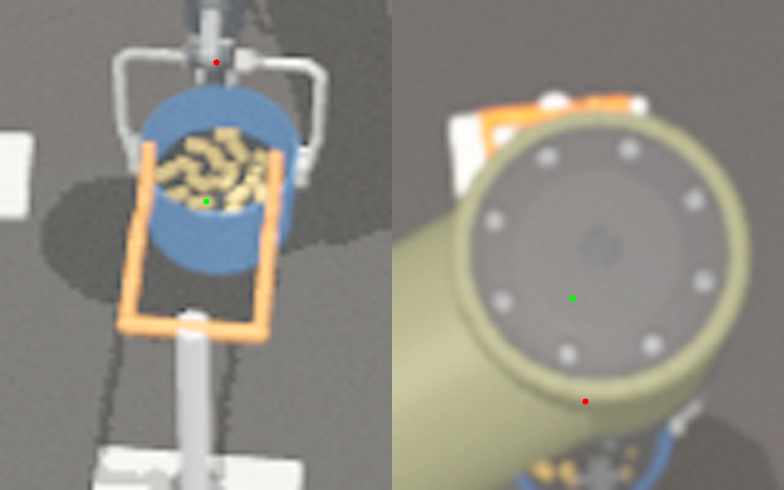

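Scene crop: the bail legs are at (116,70) and (323,85), and the prong tips at (148,145) and (275,152). I'll compute the lateral offset in this same camera so its bias cancels.

```bash
python3 - <<'E'
from h import *
np.set_printoptions(precision=1,suppress=True)
c=eyes.read_camera("scene")
S=lambda x,y:(235+(x+.5)/4.9-.5,150+(y+.5)/4.9-.5)
th=0.125; X=np.array([np.cos(th),np.sin(th)]);Y=np.array([-np.sin(th),np.cos(th)])
o=np.array([489,21])
for n,p,z in [("tip-",(148,145),220),("tip+",(275,152),220),("cb-",(127,323),226),("cb+",(260,333),226),("leg-",(116,75),245),("leg+",(323,90),245),("top-",(128,53),257),("top+",(312,67),257),("sl-",(183,57),257),("sl+",(248,60),257),("fing",(213,40),257)]:
    q=plane(c,S(*p),z)[:2]-o; print(n,q@X,q@Y)
E
python3 - <<'E'
import cv2
E
```

```text
tip- -26.882516046106883 -36.834609793949795
tip+ -28.21995045012998 38.680533890528885
cb- 100.44752449097467 -36.07014092727476
cb+ 100.66468620849824 39.42349722291952
leg- -58.29847698581601 -58.465144354431914
leg+ -57.725415624661245 64.49903974464156
top- -66.15504214321564 -51.79165653903799
top+ -65.10687887533608 57.14277302574102
sl- -65.96609817418523 -19.16254038501522
sl+ -67.01874809827314 19.213641879098276
fing -79.97985883060086 -2.598580168484707
```

The bail is centred about 1.5 mm toward +y of the fork, aligned in yaw, and about 65 mm short of the seat. Moving forward over the tips at height.

```bash
python3 -m pendant '[[[0.0005,-0.002,0,0,0],[0.001,-0.006,0,0,0],[0.0015,-0.012,0,0,0],[0.0015,-0.019,0,0,0],[0.0015,-0.027,0,0,0],[0.0015,-0.035,0,0,0],[0.0015,-0.043,0,0,0],[0.0015,-0.050,0,0,0],[0.0015,-0.056,0,0,0],[0.0015,-0.061,0,0,0],[0.0015,-0.064,0,0,0],[0.0015,-0.065,0,0,0],[0.0015,-0.065,0,0,0],[0.0015,-0.065,0,0,0],[0.0015,-0.065,0,0,0]]]'
python3 - <<'E'
from look import *
s=env.observe();p=s["tool_pos"];print(p,s["ee_rot"])
look("pics/b15.png",(("scene",(235,150,315,250)),("top",(245,150,325,250))),4.9,[],0.6)
E
```

```text
time_s: 18.2
tool_pos: [489.9, 20.1, 210.2]
ee_rot: [-3.141, -0.0, -1.446]
ft_force: [0.6, 0.0, -5.7]
finger_gap: 9.8
[489.86446426  20.09854774 210.18312929] [-3.14146471e+00 -2.81122449e-05 -1.44576308e+00]
```

View pics/b15.png

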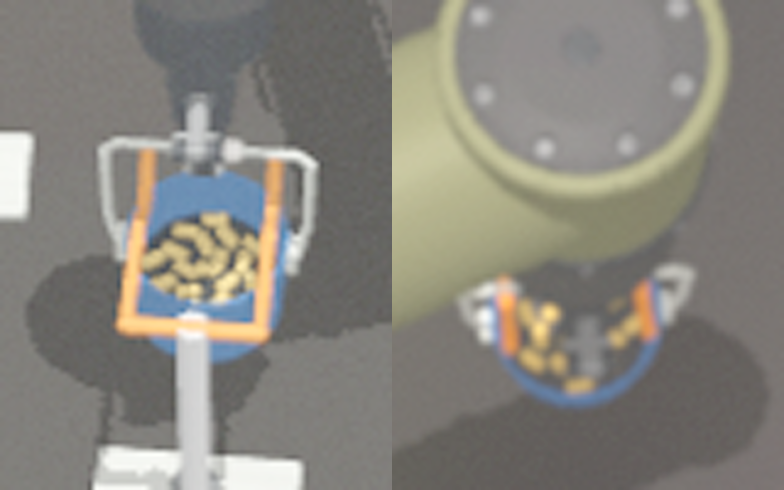

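Both prongs lie between the bail legs and the wire crosses above them at (148,150) and (275,155). Descending.

```bash
python3 -m pendant '[[[0,0,0.003,0,0],[0,0,0.008,0,0],[0,0,0.015,0,0],[0,0,0.023,0,0],[0,0,0.031,0,0],[0,0,0.037,0,0],[0,0,0.041,0,0],[0,0,0.042,0,0],[0,0,0.042,0,0],[0,0,0.042,0,0]]]'
python3 - <<'E'
from look import *
look("pics/b16.png",(("scene",(235,150,315,250)),("top",(245,150,325,250))),4.9,[],0.6)
E
```

```text
time_s: 19.55
tool_pos: [490.1, 20.1, 168.4]
ee_rot: [-3.141, -0.0, -1.446]
ft_force: [0.0, -0.0, -5.6]
finger_gap: 9.2
```

View pics/b16.png

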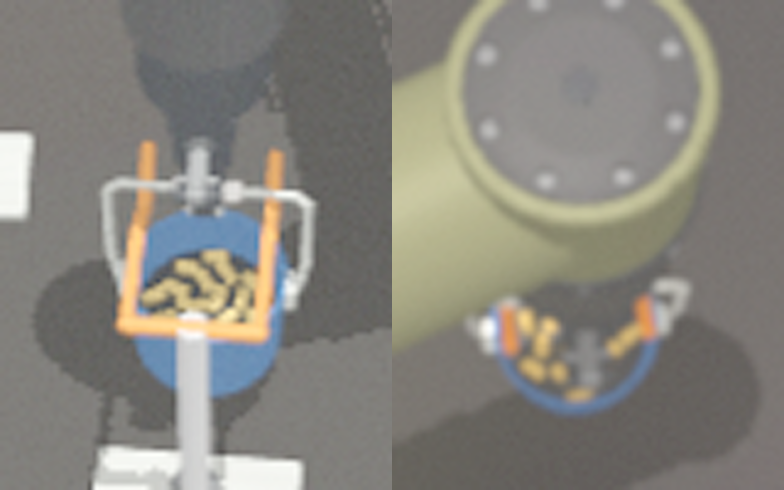

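The weight is still 5.6 N, with the wire at (148,187) and (272,193) just above the dips. Continuing slowly.

```bash
python3 -m pendant '[[[0,0,0.002,0,0],[0,0,0.004,0,0],[0,0,0.006,0,0],[0,0,0.008,0,0],[0,0,0.008,0,0],[0,0,0.008,0,0]]]'
```

```text
time_s: 20.4
tool_pos: [490.0, 20.1, 160.2]
ee_rot: [-3.141, -0.0, -1.446]
ft_force: [0.1, -0.6, -6.8]
finger_gap: 9.6
```

```bash
python3 -m pendant '[[[0,0,0.001,0,0],[0,0,0.002,0,0],[0,0,0.003,0,0],[0,0,0.003,0,0]]]'
```

```text
time_s: 20.9
tool_pos: [490.0, 20.1, 157.1]
ee_rot: [-3.142, -0.0, -1.446]
ft_force: [-0.0, -1.0, -5.9]
finger_gap: 9.4
```

```bash
python3 -m pendant '[[[0,0,0.001,0,0],[0,0,0.002,0,0],[0,0,0.003,0,0],[0,0,0.003,0,0]]]'
python3 - <<'E'
from look import *
look("pics/b17.png",(("scene",(245,160,305,230)),("top",(250,185,310,255))),6.5,[],0.6)
E
```

```text
time_s: 21.4
tool_pos: [490.4, 20.0, 156.4]
ee_rot: [-3.139, -0.0, -1.446]
ft_force: [-6.4, 0.9, 7.5]
finger_gap: 9.8
```

View pics/b17.png

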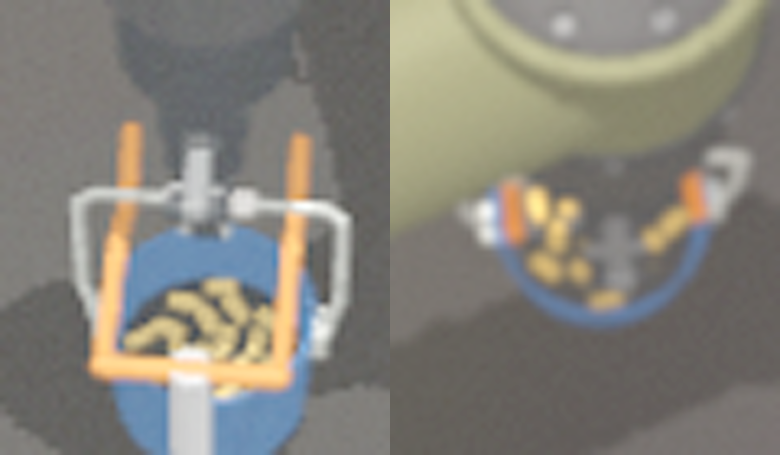

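Contact: the wire is bearing on the rear slope of the dips (−x 6.4 N, +z 7.5 N), so it's slightly too far back. I'll ease forward toward -x.

```bash
python3 -m pendant '[[[0,0.001,-0.001,0,0],[0,0.002,-0.001,0,0],[0,0.003,-0.001,0,0],[0,0.003,-0.001,0,0],[0,0.003,-0.001,0,0]]]'
```

```text
time_s: 22.12
tool_pos: [488.1, 19.8, 156.4]
ee_rot: [-3.138, -0.0, -1.446]
ft_force: [4.7, 1.5, 5.4]
finger_gap: 9.5
```

```bash
python3 -m pendant '[[[0,-0.001,0,0,0],[0,-0.0012,0,0,0],[0,-0.0012,0,0,0],[0,-0.0012,0,0,0]]]'
python3 - <<'E'
from look import *
look("pics/b18.png",(("scene",(245,160,305,230)),("top",(250,185,310,255))),6.5,[],0.6)
E
```

```text
time_s: 22.62
tool_pos: [488.2, 19.8, 156.4]
ee_rot: [-3.141, -0.0, -1.446]
ft_force: [-0.9, 0.7, 8.2]
finger_gap: 9.4
```

View pics/b18.png

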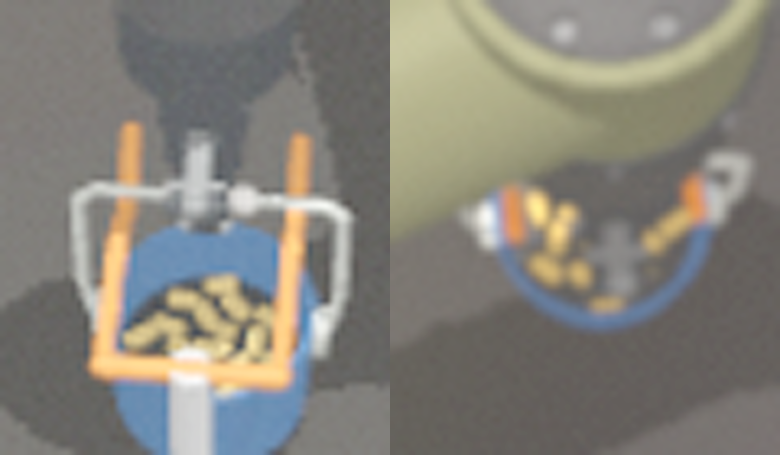

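The x forces are balanced and the wire is held vertically in both dips. I'll relieve the downward press and open gently.

```bash
python3 -m pendant '[[[0,0,-0.0005,0,0],[0,0,-0.001,0,0],[0,0,-0.001,0,0.012],[0,0,-0.001,0,0.018],[0,0,-0.001,0,0.026],[0,0,-0.001,0,0.036],[0,0,-0.001,0,0.046],[0,0,-0.001,0,0.046]]]'
python3 - <<'E'
from look import *
look("pics/b19.png",(("scene",(245,160,305,230)),("top",(250,185,310,255))),6.5,[],0.6)
E
```

```text
time_s: 23.72
tool_pos: [488.1, 19.9, 156.1]
ee_rot: [3.141, -0.0, -1.446]
ft_force: [-0.2, -0.4, 0.4]
finger_gap: 46.1
```

View pics/b19.png

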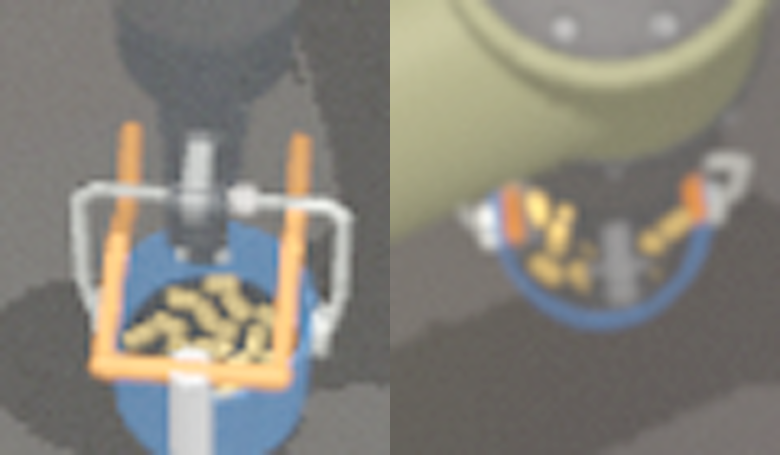

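Released with zero load, and the bail stayed put. Now straight up and clear.

```bash
python3 -m pendant '[[[0,0,-0.006,0,0.046],[0,0,-0.018,0,0.046],[0,0,-0.035,0,0.046],[0,0,-0.06,0,0.046],[0,0,-0.09,0,0.046],[0,0,-0.12,0,0.046],[0,0.04,-0.15,0,0.046],[0,0.08,-0.18,0,0.046],[0,0.12,-0.18,0,0.046],[0,0.12,-0.18,0,0.046],[0,0.12,-0.18,0,0.046]]]'
python3 - <<'E'
from look import *
print(env.observe()["ft_force"])
look("pics/b20.png",(("scene",(245,140,305,240)),("top",(250,165,310,265))),5.8,[],0.6)
for n in("scene","top"): cv2.imwrite(f"pics/{n}20.png",eyes.read_camera(n)["image"][:,:,::-1])
E
```

```text
time_s: 25.2
tool_pos: [369.2, 5.0, 336.8]
ee_rot: [-3.14, 0.001, -1.445]
ft_force: [-0.1, 0.4, -0.4]
finger_gap: 46.1
[-0.14459296  0.38724819 -0.3878148 ]
```

View pics/b20.png

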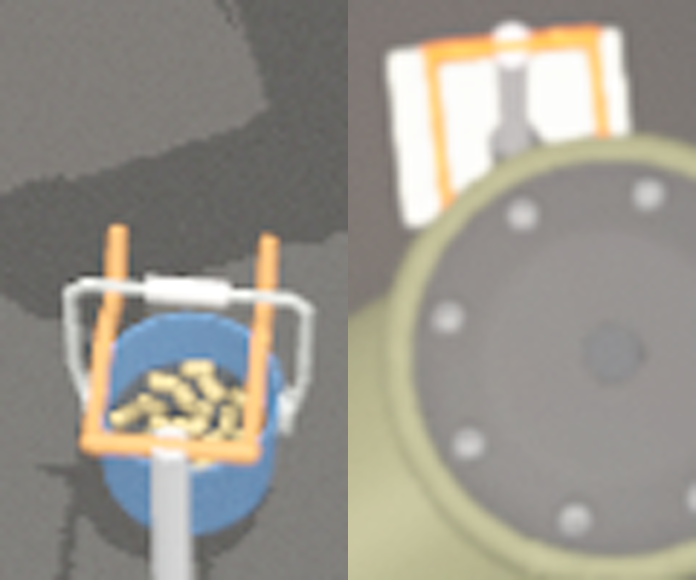

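View pics/scene20.png

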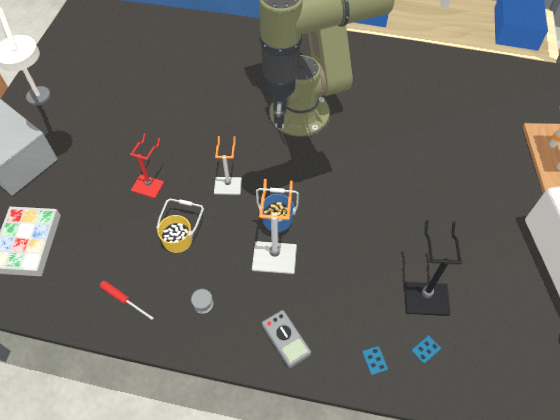

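The pail hangs on both prongs with its wire across at (113,283) and (268,297), and the yellow pail is unmoved at (176,234). I'll move the arm aside, let the pail settle, and check it's still.

```bash
python3 -m pendant '[[[-0.03,0,0,0,0.046],[-0.07,0,0,0,0.046],[-0.12,0,0,0,0.046],[-0.17,0,0,0,0.046],[-0.21,0,0,0,0.046],[-0.21,0,0,0,0.046],[-0.21,0,0,0,0.046],[-0.21,0,0,0,0.046],[-0.21,0,0,0,0.046],[-0.21,0,0,0,0.046],[-0.21,0,0,0,0.046],[-0.21,0,0,0,0.046]]]'
python3 - <<'E'
from look import *
a=eyes.read_camera("scene")["image"].astype(int); b=cv2.imread("pics/scene20.png")[:,:,::-1].astype(int)
d=np.abs(a-b).max(2); print("pail diff",d[180:240,245:305].max(),(d[180:240,245:305]>40).sum(),"yellow",(d[195:255,150:210]>40).sum())
b0=cv2.imread("pics/scene0.png")[:,:,::-1].astype(int); print("yellow vs start",(np.abs(a-b0).max(2)[195:255,150:210]>40).sum())
look("pics/b21.png",(("scene",(245,160,305,240)),("top",(250,165,310,245))),6.5,[],0.6)
E
```

```text
time_s: 26.9
tool_pos: [342.9, 213.2, 336.1]
ee_rot: [-3.142, -0.0, -1.446]
ft_force: [0.4, 0.7, 0.3]
finger_gap: 45.9
pail diff 34 0 yellow 0
yellow vs start 0
```

View pics/b21.png

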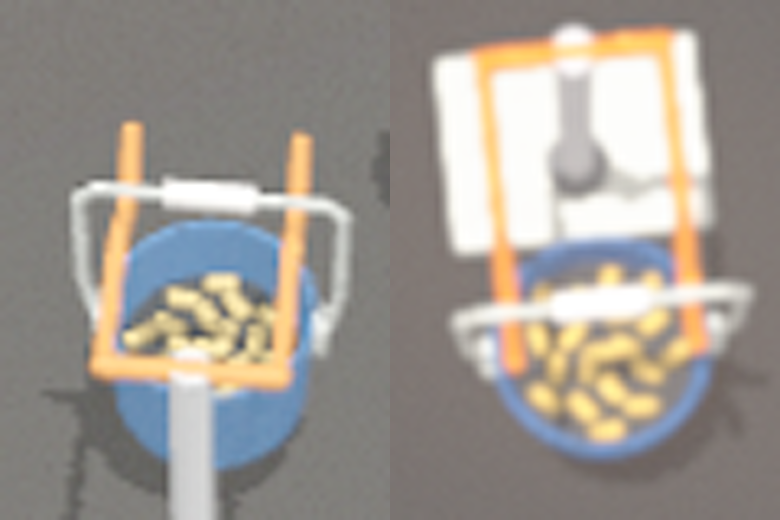

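The top view shows the wire across both prongs at (510,315) and (692,298), level, and the pail is still. Handing in.

```bash
python3 -c "
from plant import order
print(order.job_done())"
```

```text
the job is handed in; nothing more can be done
None
```

The blue pail is hanging by its handle on the larger orange hook stand, and the job is handed in at about 27 s of the 67 s allowed. I swung the handle upright while the pail still stood on the bench. Then I carried it by the sleeve, lowered the wire into both dips, let go and moved the arm clear.

**Last checks:** both views show the wire lying across both prongs and the pail hanging upright. The scene camera showed no movement of the pail between two pictures 1.7 s apart. The yellow pail looks the same as at the start, and the wrist force is about zero.

**What disagreed along the way:**
- **Finger position:** the cameras put the finger tips about 25–35 mm above the reported TCP. I set the grasp depth from the pictures instead. The fingers closed to about 9.8 mm on the nominally 12 mm sleeve, and the grip held.
- **Swing:** halfway up, the tool pushed in on the handle with about 5 N. Backing off slid the pail about 5 mm toward the robot, and I saw no tipping in the pictures.
- **Seating:** the wire first touched the rear slope of the dips, so I nudged it 1–2 mm forward before opening the gripper.

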